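Rack the parked microscope objectives in reverse order

ROBOT

A 6-joint arm with a two-finger parallel gripper is mounted at the origin on the work surface. World frame = base frame: x ahead of the robot, y to its left, z up, the work surface at z = 0. Lengths are in mm, angles in rad, forces in N, time in s.
With the tool pointing down it reaches from about 375 to 975 mm from the base axis. Payload 3.8 kg.
Tool frame: the origin (TCP) lies on the centre line of the jaws, within the pads' length; the fingertips stand 14 mm ahead of it and the grasp point (between the pads) lies 5 mm behind it; x points along the fingers, y is the direction in which the jaws open and shut, and the axes are right-handed (so a half turn about x gives the same grasp; the last joint's range is limited). The gripper opens to 85 mm and grips with 20 to 120 N. Pads are 22 mm wide; open, the fingers measure 114 mm over their backs; the gripper's body (76 mm by 85 mm) begins 54 mm behind the grasp point. The pads swing forward as they close: fully open they stand 13 mm farther back than shut.
Start: joints at [-1.272, 0.264, 1.604, -0, 1.274, -0.037], TCP at [222.424, -637.296, 245.28] pointing down, gripper open.
Joint ranges: [-2.63, 2.63], [-0.94, 2.18], [0.31, 2.57], [-1.31, 4.45], [0, 2.66], [-2.55, 2.55]. Speed limits (rad/s): [2.57, 2.57, 3.14, 3.14, 3.14, 3.14].

INTERFACE

Orientations are given as a unit quaternion [x, y, z, w].
In Python, from rig import status, imaging, job gives the robot as it stands. The module is installed in compiled form; this text tells all that it offers.
- The arm moves only by the shell command python3 -m creep 'ROWS' [OPENING] [FORCE]. ROWS is JSON, a list of rows, each a list of 4 numbers: the shift along the tool's x, y, z in cm, then the turn about the tool's x in degrees. In form: [[tx, ty, tz, twist], ...]. A call has 1 to 20 rows; each row shifts and turns the commanded pose from where the row before left it, along the tool's axes as they then stand; what a row does not reach is not made up. A row lasts 1/12 s, in which the tool goes at most 41.7 mm and 7.16 degrees, less where a joint would pass 70% of its speed; a pose out of reach is approached as far as the arm can. A call is refused whole if a number of a shift passes 4.17 or a number of a turn 7.16, either way. A call with a gripper value outside its range is refused whole. OPENING is the closure in counts, from 0 (fully open) to 255 (shut), set as the call begins (- or left out, the last holds). The fingers move at their own pace and stop on an object; FORCE is the grip in N (left out, the last holds). Time passes only in rows, so rows that do not move let the fingers close. It gives the time, the measured TCP pose, the force and the opening at its end, in the units of the state.
- status.state(): the state, without advancing time (a new reading comes with each control period).
- imaging.read_camera(name): name is "scene" or "side" or "wrist"; returns a dict with "pixels" (400x640x3 uint8, blue, green, red), "camera_matrix" (3x3 intrinsics, pixels), "R" (3x3) and "t" (3): a world point X has camera coordinates R X + t. Camera axes: x right, y down, z forward; pixel columns grow to the right and rows downward; lengths in mm; the calibration is good to about 2 mm. A picture is of the moment at which its call begins. There is no depth.
- job.hand_in(): hands the job in, once; it reports no verdict.
Trained networks look in a picture, given as the dict that the camera call returned (one of the last four; its "shot" number tells which), for a name from the list of things; names that differ only in an ending like _2 or _b are one class to them, and where a whole thing is asked for, a point or a joint stands for the part that bears it (a point fixed in the world has none). Each returns a list of dicts, best first, with "confidence" (0 to 1); they miss things now and then, are a little off and sometimes report something else, mostly with a low value. They report only what shows in the picture. A call takes as long as a camera call.
- imaging.search_frame(picture, label): "extent" ([left, top, width, height] in pixels, round what is visible of it).
- imaging.cut_out(picture, label): "pixels" (400x640 bool, what is visible of it) and "extent" ([left, top, width, height] in pixels, round what is visible of it).
The state is a dict: "time_s": time; "joints": joint angles; "qvel": joint speeds; "joint_torque": joint torques, N m; "ee_pos": TCP position; "tool_rot": TCP orientation; "contact_force": force on the tool from outside, world axes, zero at the start; "wrist_torque": the same for the moment, N m; "finger_gap": finger opening in mm.
Only numpy, scipy, OpenCV 4.12 (cv2) and the standard library are available. Lean on these libraries where they do the work, as an engineer would, in place of code of your own. Each camera call takes 0.05 s, during which the arm holds its last target. There are 200 camera calls.

TASK

The four microscope objectives stand on the grey tray in the order in which they came off the microscope; move them all into the wells of the blue rack in the reverse order, last off first: the one that stood nearest the tray's brass-marked end goes to the well farthest from the rack's brass-marked end, the next one beside it, and so on, until the one that stood farthest from the tray's mark is in the well nearest the rack's mark. Each must end standing upright, lens up, down on the floor of its own well; lower them in gently, without tipping over or dropping any, and leave the small amber bottle that stands near them where it is.

Things in the scene. Friction and masses are not known exactly. Their poses are not given: they have to be found in the camera images.
- objective_a_mid (a point): Objective A, a loose metal microscope objective standing upright, lens up: 52 mm tall, the lowest and thickest: a plain straight barrel with a broad flat front, a 30 mm wide rim 4 mm high on top. Its round barrel is 34 mm in diameter from the foot up to 48 mm and is what to grasp. This point is on its axis, half-way up (26 mm above the foot); z runs up along its axis. 0.12 kg or so.
- objective_b_mid (a point): Objective B, a loose metal microscope objective standing upright, lens up: 60 mm tall, its nose is one smooth cone that narrows to 15 mm; one broad black band round the barrel. Its round barrel is 30 mm in diameter from the foot up to 44 mm and is what to grasp. This point is on its axis, half-way up (30 mm above the foot); z runs up along its axis. 0.15 kg or so.
- objective_c_mid (a point): Objective C, a loose metal microscope objective standing upright, lens up: 68 mm tall, its nose is a 22 mm wide step that narrows to 12 mm; three thin black bands near the top of the barrel. Its round barrel is 32 mm in diameter from the foot up to 50 mm and is what to grasp. This point is on its axis, half-way up (34 mm above the foot); z runs up along its axis. 0.18 kg or so.
- objective_d_mid (a point): Objective D, a loose metal microscope objective standing upright, lens up: 76 mm tall, the tallest and thinnest: its nose is an 18 mm step and then a slender 10 mm tip. Its round barrel is 28 mm in diameter from the foot up to 56 mm and is what to grasp. This point is on its axis, half-way up (38 mm above the foot); z runs up along its axis. 0.21 kg or so.
- stand_a: The fixed white round stand on which objective A stands at the start: a shallow cup 54 mm across and 9 mm high, 48 mm inside, its inner floor 5 mm above its origin, its rim 4 mm above that floor. All four stands look alike. Origin: centre of its underside (which rests on the tray, 6 mm above the table).
- stand_b: The fixed white round stand on which objective B stands at the start: a shallow cup 54 mm across and 9 mm high, 48 mm inside, its inner floor 5 mm above its origin, its rim 4 mm above that floor. All four stands look alike. Origin: centre of its underside (which rests on the tray, 6 mm above the table).
- stand_c: The fixed white round stand on which objective C stands at the start: a shallow cup 54 mm across and 9 mm high, 48 mm inside, its inner floor 5 mm above its origin, its rim 4 mm above that floor. All four stands look alike. Origin: centre of its underside (which rests on the tray, 6 mm above the table).
- stand_d: The fixed white round stand on which objective D stands at the start: a shallow cup 54 mm across and 9 mm high, 48 mm inside, its inner floor 5 mm above its origin, its rim 4 mm above that floor. All four stands look alike. Origin: centre of its underside (which rests on the tray, 6 mm above the table).
- tray: The parking tray, a fixed flat grey plate 76 mm x 280 mm x 6 mm that carries the four white stands in one row along its y axis, at y = -90, -30, +30 and +90 mm, in an order that changes from start to start. Its marked end, with a raised brass disc 20 mm across, is at +y (disc at y = +135 mm, 3 mm high). Origin: on the table, under the middle of the row of stands; z up.
- rack: The store rack, a fixed blue block 76 mm wide, 280 mm long and 25 mm high, with four round wells in one row along its y axis, centred at x = 0 and y = -90, -30, +30 and +90 mm. Each well is lined in black, 50 mm across and 4 mm deep: its floor is 21 mm above the table. Its marked end, with a raised brass disc 20 mm across and 3 mm high, is at +y (y = +138 mm). Origin: on the table, under the middle of the row of wells; z up.
- oil_bottle: Bystander: small amber bottle with a white cap, 32 mm across, 62 mm tall, loose. Origin: centre of its underside.

How it is judged (in metres and radians):
At the end, for the whole second after the job is handed in: Every objective stands in the rack's well that mirrors the place of its stand on the tray (stand at y on the tray: well at -y on the rack), within 13 mm of the well's centre along each rack axis, its foot on the well's floor (within 2.5 mm in height), upright within 0.08 rad, at rest and released (((y of stand_a in the frame of tray between -0.105 and -0.075 m and y of objective_a_mid in the frame of rack between 0.077 and 0.103 m) or (y of stand_a in the frame of tray between -0.045 and -0.015 m and y of objective_a_mid in the frame of rack between 0.017 and 0.043 m) or (y of stand_a in the frame of tray between 0.015 and 0.045 m and y of objective_a_mid in the frame of rack between -0.043 and -0.017 m) or (y of stand_a in the frame of tray between 0.075 and 0.105 m and y of objective_a_mid in the frame of rack between -0.103 and -0.077 m)) and x of objective_a_mid in the frame of rack between -0.013 and 0.013 m and z of objective_a_mid in the frame of rack between 0.0445 and 0.0495 m and angle between each of objective_a_mid, objective_b_mid, objective_c_mid, objective_d_mid's own z axis and vertical below 0.08 rad and linear speed of each of objective_a, objective_b, objective_c, objective_d below 0.02 m/s and angular speed of each of objective_a, objective_b, objective_c, objective_d below 0.3 rad/s and contact force between the fingers and objective_a below 0.05 N and ((y of stand_b in the frame of tray between -0.105 and -0.075 m and y of objective_b_mid in the frame of rack between 0.077 and 0.103 m) or (y of stand_b in the frame of tray between -0.045 and -0.015 m and y of objective_b_mid in the frame of rack between 0.017 and 0.043 m) or (y of stand_b in the frame of tray between 0.015 and 0.045 m and y of objective_b_mid in the frame of rack between -0.043 and -0.017 m) or (y of stand_b in the frame of tray between 0.075 and 0.105 m and y of objective_b_mid in the frame of rack between -0.103 and -0.077 m)) and x of objective_b_mid in the frame of rack between -0.013 and 0.013 m and z of objective_b_mid in the frame of rack between 0.0485 and 0.0535 m and contact force between the fingers and objective_b below 0.05 N and ((y of stand_c in the frame of tray between -0.105 and -0.075 m and y of objective_c_mid in the frame of rack between 0.077 and 0.103 m) or (y of stand_c in the frame of tray between -0.045 and -0.015 m and y of objective_c_mid in the frame of rack between 0.017 and 0.043 m) or (y of stand_c in the frame of tray between 0.015 and 0.045 m and y of objective_c_mid in the frame of rack between -0.043 and -0.017 m) or (y of stand_c in the frame of tray between 0.075 and 0.105 m and y of objective_c_mid in the frame of rack between -0.103 and -0.077 m)) and x of objective_c_mid in the frame of rack between -0.013 and 0.013 m and z of objective_c_mid in the frame of rack between 0.0525 and 0.0575 m and contact force between the fingers and objective_c below 0.05 N and ((y of stand_d in the frame of tray between -0.105 and -0.075 m and y of objective_d_mid in the frame of rack between 0.077 and 0.103 m) or (y of stand_d in the frame of tray between -0.045 and -0.015 m and y of objective_d_mid in the frame of rack between 0.017 and 0.043 m) or (y of stand_d in the frame of tray between 0.015 and 0.045 m and y of objective_d_mid in the frame of rack between -0.043 and -0.017 m) or (y of stand_d in the frame of tray between 0.075 and 0.105 m and y of objective_d_mid in the frame of rack between -0.103 and -0.077 m)) and x of objective_d_mid in the frame of rack between -0.013 and 0.013 m and z of objective_d_mid in the frame of rack between 0.0565 and 0.0615 m and contact force between the fingers and objective_d below 0.05 N); the robot touches nothing.
It fails at once if an objective is tipped over (more than 0.7 rad) (angle between any of objective_a_mid, objective_b_mid, objective_c_mid, objective_d_mid's own z axis and vertical above 0.7 rad).
It fails at once if an objective is dropped: it moves faster than 0.7 m/s (a fall of some 25 mm) with the fingers off it ((linear speed of objective_a above 0.7 m/s and contact force between the fingers and objective_a below 0.05 N) or (linear speed of objective_b above 0.7 m/s and contact force between the fingers and objective_b below 0.05 N) or (linear speed of objective_c above 0.7 m/s and contact force between the fingers and objective_c below 0.05 N) or (linear speed of objective_d above 0.7 m/s and contact force between the fingers and objective_d below 0.05 N)).
It fails at once if the amber bottle is moved by more than 30 mm (distance of oil_bottle from where it was at the start of the episode above 0.03 m).
It also fails if it takes over 99 s, if anything falls off the work surface, if the arm or the gripper's body presses on something with over 40 N, if the wrist force passes 120 N, or if a joint passes its speed limit or range.

## Working session

There is one attempt and no reset: what is moved stays moved. The work goes in short steps, Python scripts to look and compute and a shell command to move; the robot and the scene stay as the last step left them, time stands still between calls to the robot, and variables do not carry over. Pictures are saved under pics/ and viewed, about 12 in all and at most 16, crops included, and the job is handed in when it is done.

```bash
mkdir -p pics; python3 - <<'E'
from rig import status, imaging
import cv2
s=status.state(); print(s)
for n in("scene","side"):
    p=imaging.read_camera(n); cv2.imwrite(f"pics/{n}0.png",p["pixels"]); print(n,p["camera_matrix"],p["R"],p["t"])
    for l in("objective_a_mid","objective_b_mid","objective_c_mid","objective_d_mid","stand_a","tray","rack","oil_bottle"):
        print(l,[(round(d["confidence"],2),d["extent"]) for d in imaging.search_frame(p,l)][:5])
E
```

```text
{'time_s': 0.0, 'joints': array([-1.27187649e+00,  2.64772609e-01,  1.60537684e+00, -8.77997489e-06,
        1.27372897e+00, -3.68923926e-02]), 'qvel': array([ 0.00026353, -0.00150379,  0.00052127,  0.00154546, -0.00194728,
       -0.00112887]), 'joint_torque': array([-1.83046774e-03, -5.15118599e+01, -3.67313468e+01, -1.51506310e-04,
        1.30131273e-02,  1.53954187e-05]), 'ee_pos': array([ 222.22782623, -636.61641237,  243.94736911]), 'tool_rot': array([-0.69705351, -0.11897212,  0.69727054, -0.11737046]), 'contact_force': array([ 0.13525791, -0.30653575, -0.08181652]), 'wrist_torque': array([ 0.0042085 , -0.00451175, -0.00652874]), 'finger_gap': 85.56460843831759}
scene [[403.45461219   0.         321.87393629]
 [  0.         403.45461219 197.24792879]
 [  0.           0.           1.        ]] [[ 0.07600611  0.99709166  0.00559431]
 [ 0.61480272 -0.04244648 -0.78753788]
 [-0.78500999  0.06329709 -0.61624085]] [ -20.60673759 -322.96258525 1398.43115822]
objective_a_mid [(0.57, [236.0, 158.9, 14.1, 22.1]), (0.43, [239.7, 186.8, 18.1, 14.8])]
objective_b_mid [(0.65, [243.5, 169.3
[... 681 characters left out ...]
69417061]
 [ 0.44165057  0.5356061  -0.71977141]] [-443.13092633  302.69425915  553.05942639]
objective_a_mid [(0.59, [333.1, 303.0, 24.0, 36.1])]
objective_b_mid []
objective_c_mid [(0.77, [375.8, 228.6, 19.5, 31.5]), (0.3, [333.3, 301.1, 24.1, 35.7])]
objective_d_mid [(0.73, [363.3, 251.1, 18.3, 32.1])]
stand_a [(0.78, [326.9, 321.4, 36.0, 28.9]), (0.61, [368.2, 246.0, 26.9, 19.8]), (0.6, [359.3, 265.4, 26.8, 26.1]), (0.59, [343.5, 293.1, 29.3, 23.9])]
tray [(0.91, [309.0, 236.1, 96.4, 137.6]), (0.43, [378.1, 230.8, 18.5, 30.2])]
rack [(0.74, [189.0, 168.7, 124.1, 43.2]), (0.67, [366.3, 172.8, 14.9, 25.2])]
oil_bottle [(0.68, [377.6, 231.7, 17.9, 28.0]), (0.59, [365.9, 175.0, 14.0, 21.2])]
```

```bash
python3 - <<'E'
import cv2
a=cv2.imread("pics/scene0.png")[130:280,210:430]; b=cv2.imread("pics/side0.png")[150:390,170:420]
cv2.imwrite("pics/c1.png",cv2.resize(a,None,fx=3.6,fy=3.6,interpolation=cv2.INTER_CUBIC))
cv2.imwrite("pics/c2.png",cv2.resize(b,None,fx=2.5,fy=2.5,interpolation=cv2.INTER_CUBIC))
E
```

```text
(no output)
```

View pics/c1.png

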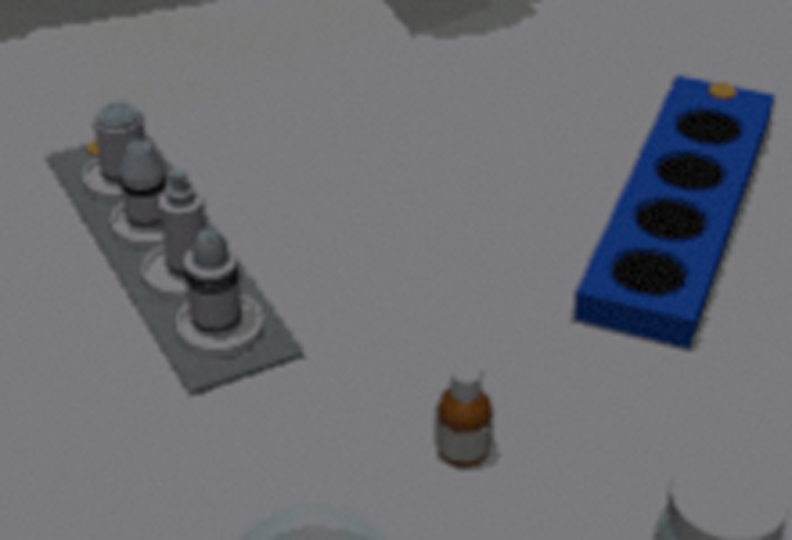

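View pics/c2.png

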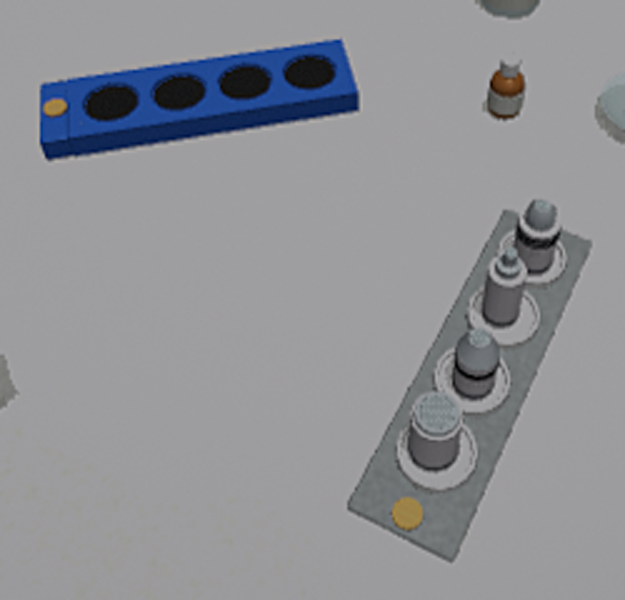

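```bash
cat > h.py <<'E'
import numpy as np, cv2
from rig import status, imaging
from scipy.optimize import least_squares
from scipy.spatial.transform import Rotation as Ro
def bp(p,uv,z):
    K,R,t=map(np.asarray,(p["camera_matrix"],p["R"],p["t"]))
    d=R.T@np.linalg.inv(K)@np.array([uv[0],uv[1],1.]); c=-R.T@t
    return (c+d*(z-c[2])/d[2])[:2]
def proj(p,X):
    K,R,t=map(np.asarray,(p["camera_matrix"],p["R"],p["t"]))
    x=(K@(R@np.asarray(X,float).T+t[:,None])).T; return x[:,:2]/x[:,2:]
def blobs(mask,mn=6):
    n,_,st,c=cv2.connectedComponentsWithStats(mask.astype(np.uint8)); return [(st[i,4],c[i].round(2)) for i in range(1,n) if st[i,4]>=mn]
def rowfit(xy,ys):  # origin & yaw from points at (0,y)
    f=lambda q:(np.array([[q[0]-np.sin(q[2])*y,q[1]+np.cos(q[2])*y] for y in ys])-xy).ravel()
    d=xy[np.argmax(ys)]-xy[np.argmin(ys)]
    s=least_squares(f,[*xy.mean(0),np.arctan2(-d[0],d[1])]); return s.x,np.abs(s.fun).max()
E
python3 - <<'E'
from h import *
H={'A':((119,113),(437,411),63),'B':((141,150),(479,338),71),'D':((178,175),(509,254),87),'C':((210,236),(541,203),79)}
for n in("scene","side"):
    p=imaging.read_camera(n); im=p["pixels"]; i=n=="side"
    hsv=cv2.cvtColor(im,cv2.COLOR_BGR2HSV)
    box=np.zeros(im.shape[:2],bool); 
    if i: box[150:390,170:330]=1
    else: box[130:235,360:430]=1
    blue=(hsv[...,0]>100)&(hsv[...,0]<130)&(hsv[...,1]>120)&box
    hull=cv2.fillConvexPoly(np.zeros(box.shape,np.uint8),cv2.convexHull(cv2.findNonZero(blue.astype(np.uint8))),1)>0
    w=blobs(hull&(hsv[...,2]<60)&(hsv[...,1]<120)|hull&(im.max(2)<50),30); print(n,[(a,c,bp(p,c,23).round(1)) for a,c in w])
    br=blobs((hsv[...,0]>12)&(hsv[...,0]<28)&(hsv[...,1]>110),4); print("brass",[(a,c,bp(p,c,28 if (c[0]<230 if i else c[0]>350) else 9).round(1)) for a,c in br])
    for k,v in H.items():
        uv=np.array(v[i]); uv=uv/2.5+[170,150] if i else uv/3.6+[210,130]
        print(k,bp(p,uv,v[2]).round(1))
    b=[(498,116)] if i else [(465,460)]
    uv=np.array(b[0]); print("bottle",bp(p,uv/2.5+[170,150] if i else uv/3.6+[210,130],3).round(1))
    cs=[(348,507),(453,560),(591,242),(507,210)] if i else [(48,158),(190,394),(302,354)]
    print("traycorners",[bp(p,np.array(u)/2.5+[170,150] if i else np.array(u)/3.6+[210,130],6).round(1) for u in cs])
E
```

```text
scene [(np.int32(117), array([406.28, 164.89]), array([431.1, 209.9])), (np.int32(126), array([401.24, 177.29]), array([485.8, 183.7])), (np.int32(147), array([395.8 , 190.71]), array([540.1, 157.7])), (np.int32(181), array([389.75, 205.38]), array([594.2, 131.5]))]
brass [(np.int32(18), array([410.28, 154.61]), array([389.7, 230.3])), (np.int32(6), array([235.5, 171. ]), array([ 408.6, -237.5])), (np.int32(86), array([338.56, 244.63]), array([698.4,   2.4]))]
A [ 447.8 -208.7]
B [ 505.7 -189.2]
D [ 558.3 -161.5]
C [ 610.9 -141. ]
bottle [7.301e+02 4.000e-01]
traycorners [array([ 415.4, -268.6]), array([ 668.5, -156.7]), array([638.1, -89.8])]
side [(np.int32(183), array([293.4 , 178.72]), array([594.1, 131.8])), (np.int32(192), array([267.46, 182.62]), array([539.8, 158.2])), (np.int32(192), array([241.21, 186.72]), array([485.9, 183.8])), (np.int32(209), array([214.15, 190.84]), array([431.8, 210. ]))]
brass [(np.int32(192), array([78.12, 23.14]), array([ 462.5, 1395.6])), (np.int32(1504), array([256.54,  56.85]), array([878.3, 744.6])), (np.int32(13), array([237.69,  39.38]), arra
[... 390 characters left out ...]
 (np.int32(10), array([233. , 187.4]), array([475.8, 207.7])), (np.int32(4), array([214.5, 185. ]), array([439.7, 221.2])), (np.int32(7), array([293., 184.]), array([591.1, 130.4])), (np.int32(4), array([264.5, 188. ]), array([531.7, 160.6])), (np.int32(44), array([191.8, 192.7]), array([388.8, 230.2])), (np.int32(5), array([206.2, 194.8]), array([410.6, 204.4])), (np.int32(9), array([370.  , 195.56]), array([705.3,  -9.9])), (np.int32(119), array([332.45, 355.13]), array([ 404.9, -232.6]))]
A [ 446.3 -211.4]
B [ 499.5 -192.6]
D [ 553.6 -163.5]
C [ 609.4 -141.4]
bottle [706.7  -6.8]
traycorners [array([ 378.9, -205.2]), array([ 409.5, -272.4]), array([ 662.7, -159.1]), array([633.1, -92.8])]
```

```bash
cat >> h.py <<'E'
def plan(x,y,z,ang=None):
    s=status.state(); R=Ro.from_quat(s["tool_rot"]).as_matrix(); q=s["ee_pos"]
    ty=R[:,1]; a=np.degrees(np.arctan2(ty[1],ty[0]))
    tilt=np.degrees(np.arccos(np.clip(-R[2,0],-1,1)))
    print("t",round(s["time_s"],2),"pos",q.round(1),"jaw",round(a,1),"tilt",round(tilt,2),"j",s["joints"].round(2),"gap",round(s["finger_gap"],1),"F",s["contact_force"].round(1))
    print("  now-axes shift cm",(R.T@(np.array([x,y,z])-q)/10).round(2))
    if ang is not None:
        tw=-((ang-a+90)%180-90)   # tool x down: +twist lowers world angle
        R2=R@Ro.from_rotvec([np.radians(tw),0,0]).as_matrix()
        print("  twist deg",round(tw,2)," shift cm AFTER twist",(R2.T@(np.array([x,y,z])-q)/10).round(2))
E
python3 -c "
from h import *
plan(526,-178,330,114); plan(540,160,330,64.3)"
```

```text
t 1.0 pos [ 222.4 -637.3  245.3] jaw -70.8 tilt 0.0 j [-1.27  0.26  1.6   0.    1.27 -0.04] gap 85.7 F [ 0.3  0.2 -0.5]
  now-axes shift cm [ -8.47 -33.36 -43.8 ]
  twist deg -4.76  shift cm AFTER twist [ -8.47 -29.61 -46.41]
t 1.0 pos [ 222.4 -637.3  245.3] jaw -70.8 tilt 0.0 j [-1.27  0.26  1.6   0.    1.27 -0.04] gap 85.7 F [ 0.3  0.2 -0.5]
  now-axes shift cm [ -8.47 -64.81 -56.25]
  twist deg 44.94  shift cm AFTER twist [ -8.47 -85.61   5.96]
```

```bash
python3 -m creep '[[0,0,0,-4.76],[-0.6,-1.97,-3.09,0],[-0.6,-1.97,-3.09,0],[-0.6,-1.97,-3.09,0],[-0.6,-1.97,-3.09,0],[-0.6,-1.97,-3.09,0],[-0.6,-1.97,-3.09,0],[-0.6,-1.97,-3.09,0],[-0.6,-1.97,-3.09,0],[-0.6,-1.97,-3.09,0],[-0.6,-1.97,-3.09,0],[-0.6,-1.97,-3.09,0],[-0.6,-1.97,-3.09,0],[-0.6,-1.97,-3.09,0],[-0.6,-1.97,-3.09,0],[-0.6,-1.97,-3.09,0],[0,0,0,0],[0,0,0,0]]' 0 40
python3 - <<'E'
from h import *
plan(526,-178,330,114)
p=imaging.read_camera("wrist"); cv2.imwrite("pics/w1.png",p["pixels"])
s=np.array
X=[(446.5,-210.5,63),(502,-191,71),(555.5,-162.5,87),(610,-141.2,79),(431.4,210,21)]
print(proj(p,X).round(1), -p["R"].T@p["t"])
for l in("objective_a_mid","objective_b_mid","objective_c_mid","objective_d_mid","stand_a"):
    print(l,[(round(d["confidence"],2),d["extent"]) for d in imaging.search_frame(p,l)][:5])
E
```

```text
time_s: 2.5
ee_pos: [526.7, -177.2, 335.9]
tool_rot: [0.692, 0.148, -0.691, 0.149]
contact_force: [-0.0, -0.7, 0.4]
finger_gap: 85.7
t 2.5 pos [ 526.7 -177.2  335.9] jaw -65.8 tilt 0.06 j [-0.37 -0.01  1.74 -0.    1.41  0.78] gap 85.7 F [-0.  -0.7  0.4]
  now-axes shift cm [0.59 0.05 0.1 ]
  twist deg 0.23  shift cm AFTER twist [0.59 0.05 0.1 ]
[[318.  226.1]
 [321.5 188.3]
 [318.4 144.9]
 [320.7  96.4]
 [ 47.3 112.4]] [ 591.13264643 -149.18256262  464.0444604 ]
objective_a_mid [(0.55, [308.2, 209.4, 20.8, 27.3])]
objective_b_mid [(0.61, [313.5, 174.2, 20.7, 22.8])]
objective_c_mid [(0.58, [307.1, 87.4, 28.2, 27.5])]
objective_d_mid [(0.57, [311.3, 130.8, 19.6, 20.0])]
stand_a [(0.96, [305.4, 124.3, 35.1, 35.7]), (0.91, [305.0, 164.1, 31.5, 28.2]), (0.8, [303.4, 78.2, 41.3, 41.4]), (0.67, [307.9, 200.0, 28.9, 27.2])]
```

View pics/w1.png

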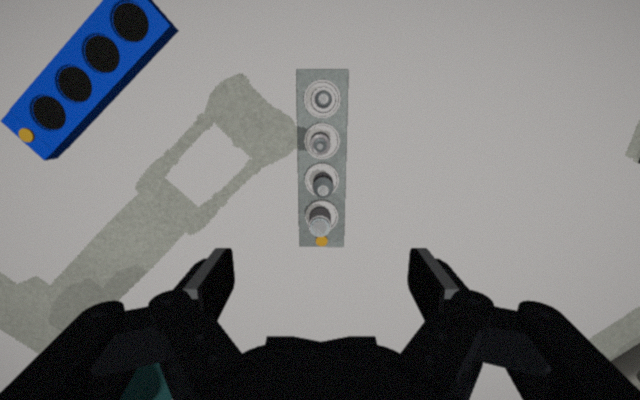

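```bash
python3 - <<'E'
import cv2
a=cv2.imread("pics/w1.png")[65:250,270:370]
cv2.imwrite("pics/c3.png",cv2.resize(a,None,fx=3.2,fy=3.2,interpolation=cv2.INTER_CUBIC))
E
```

```text
(no output)
```

View pics/c3.png

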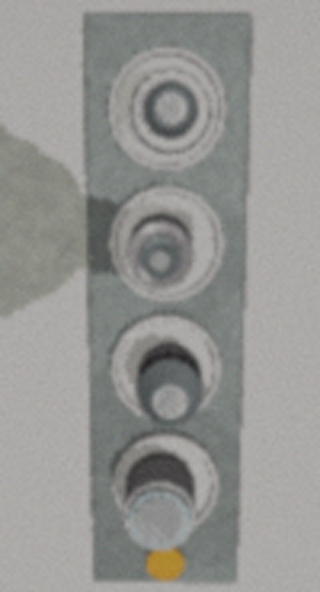

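```bash
python3 - <<'E'
from h import *
p=imaging.read_camera("wrist")
f=lambda u:np.array(u)/3.2+[270,65]
for k,u,z in(("C",(171,107),79),("D",(161,262),87),("B",(170,400),71),("A",(160,518),63),("brass",(166,563),9)): print(k,bp(p,f(u),z).round(1))
c=np.array([bp(p,f(u),6) for u in((84,13),(251,13),(238,580),(93,580))]);print(c.round(1),c.mean(0))
d=c[2:].mean(0)-c[:2].mean(0);print("tray y dir",np.degrees(np.arctan2(d[1],d[0])),np.linalg.norm(d))
im=p["pixels"];m=(im.max(2)<45);m[:,180:]=0;m[170:]=0
print([(a,bp(p,c,22).round(1)) for a,c in blobs(m,60)])
E
```

```text
C [ 607.2 -148.4]
D [ 552.3 -168.5]
B [ 498.6 -196.4]
A [ 444.4 -215.7]
brass [ 403.  -237.3]
[[ 631.1  -95.9]
 [ 661.3 -164.1]
 [ 408.3 -276.6]
 [ 377.2 -206.5]] [ 519.47752843 -185.79010826]
tray y dir -156.245392429075 276.9126583120367
[(np.int32(991), array([594.5, 129. ])), (np.int32(899), array([540.6, 155. ])), (np.int32(823), array([486.5, 181.1])), (np.int32(753), array([432.6, 207.1]))]
```

```bash
python3 -c "
from h import *
plan(609,-144,36,113.8)"
```

```text
t 2.85 pos [ 525.  -179.9  335. ] jaw -66.1 tilt 0.03 j [-0.37 -0.01  1.74 -0.    1.41  0.78] gap 85.4 F [-0.5  0.4 -0.3]
  now-axes shift cm [29.9   0.13 -9.14]
  twist deg 0.09  shift cm AFTER twist [29.9   0.12 -9.14]
```

```bash
python3 -m creep '[[3.4,0,-2.28,0],[3.4,0,-2.28,0],[3.4,0,-2.28,0],[3.4,0.1,-2.28,0],[3,0,0,0],[3,0,0,0],[3,0,0,0],[3,0,0,0],[2,0,0,0],[1.5,0,0,0],[0.8,0,0,0],[0,0,0,0],[0,0,0,0]]'
python3 - <<'E'
from h import *
plan(609,-144,36,113.8)
p=imaging.read_camera("wrist"); cv2.imwrite("pics/w2.png",p["pixels"])
E
```

```text
time_s: 3.93
ee_pos: [609.3, -143.2, 36.4]
tool_rot: [-0.692, -0.147, 0.692, -0.147]
contact_force: [0.4, 0.1, -0.1]
finger_gap: 85.4
t 3.93 pos [ 609.3 -143.2   36.4] jaw -66.0 tilt 0.02 j [-0.27  0.37  1.88  0.    0.89  0.88] gap 85.4 F [ 0.4  0.1 -0.1]
  now-axes shift cm [0.04 0.06 0.06]
  twist deg 0.15  shift cm AFTER twist [0.04 0.06 0.06]
```

View pics/w2.png

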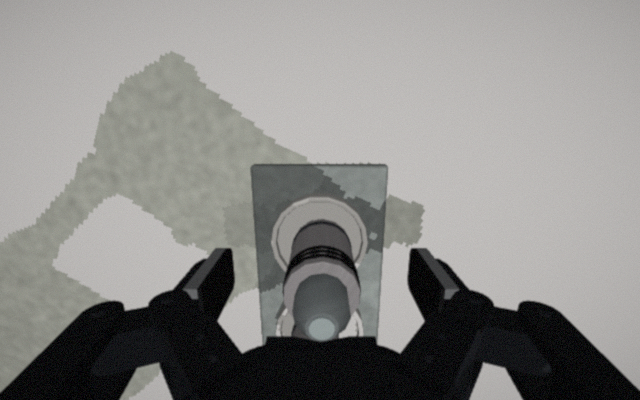

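```bash
python3 -c "
from h import *
p=imaging.read_camera('wrist')
print(bp(p,(321,329),79),bp(p,(321,221+0),11+50), proj(p,[(609,-144,11),(609,-144,79),(609,-144,41)]).round())"
python3 -m creep '[[0,0,0,0],[0,0,0,0],[0,0,0,0],[0,0,0,0],[0,0,0,0],[0,0,0,0],[0,0,0,0],[0,0,0,0]]' 255 50
```

```text
[ 608.57214851 -145.21583516] [ 639.27881345 -131.60708802] [[319. 244.]
 [318. 327.]
 [319. 271.]]
time_s: 4.7
ee_pos: [609.9, -142.8, 37.0]
tool_rot: [0.692, 0.147, -0.691, 0.147]
contact_force: [-0.7, -0.9, 5.7]
finger_gap: 31.0
```

```bash
python3 -m creep '[[-0.5,0,0,0],[-1,0,0,0],[-1.5,0,0,0],[-2,0,0,0],[-2,0,0,0],[-1,0,0,5],[0,0,0,7],[0,0,0,7],[0,0,0,7],[0,0,0,7],[0,0,0,7],[0,0,0,2],[0,0,0,0]]'
python3 -c "
from h import *
plan(431.8,209,48)"
```

```text
time_s: 5.78
ee_pos: [608.9, -142.5, 116.3]
tool_rot: [-0.698, 0.111, 0.699, 0.111]
contact_force: [-0.5, -0.8, -1.5]
finger_gap: 30.7
t 5.78 pos [ 608.9 -142.5  116.3] jaw -108.0 tilt 0.05 j [-0.27  0.28  1.83  0.    1.03  1.62] gap 30.7 F [-0.5 -0.8 -1.5]
  now-axes shift cm [  6.85 -27.93  27.72]
```

```bash
python3 -m creep '[[0,-1,1,0],[0,-1,1,0],[0,-2,1.98,0],[0,-2,1.98,0],[0,-2,1.98,0],[0,-2,1.98,0],[0,-2,1.98,0],[0,-2,1.98,0],[0,-2,1.98,0],[0,-2,1.98,0],[0,-2,1.98,0],[0,-2,1.98,0],[0,-2,1.98,0],[0,-2,1.98,0],[0,-1,1,0],[0,-0.93,0.96,0],[0,0,0,0],[0,0,0,0]]'
python3 - <<'E'
from h import *
plan(431.8,209,48)
p=imaging.read_camera("side"); cv2.imwrite("pics/s2.png",cv2.resize(p["pixels"][100:260,140:400],None,fx=3,fy=3))
E
```

```text
time_s: 7.28
ee_pos: [430.7, 209.3, 116.2]
tool_rot: [-0.698, 0.11, 0.699, 0.109]
contact_force: [-0.0, 0.6, -1.4]
finger_gap: 31.3
t 7.28 pos [430.7 209.3 116.2] jaw -107.8 tilt 0.03 j [ 0.4   0.01  2.14 -0.    0.99  2.28] gap 31.3 F [-0.   0.6 -1.4]
  now-axes shift cm [ 6.82 -0.   -0.12]
```

View pics/s2.png

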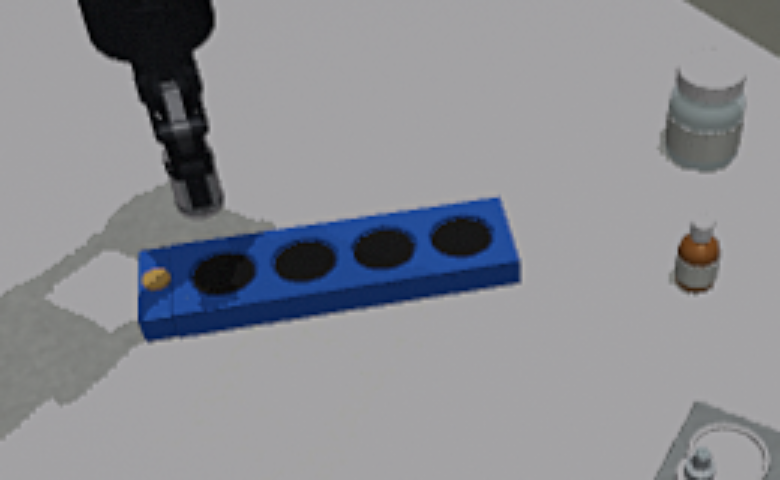

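```bash
python3 -m creep '[[0.8,0,-0.1,0],[1.5,0,0,0],[1.5,0,0,0],[1.2,0,0,0],[0.8,0,0,0],[0.4,0,0,0],[0.3,0,0,0],[0.2,0,0,0],[0.2,0,0,0],[0,0,0,0],[0,0,0,0]]'
python3 - <<'E'
from h import *
plan(431.8,209,46)
E
```

```text
time_s: 8.25
ee_pos: [433.4, 208.5, 47.7]
tool_rot: [0.699, -0.11, -0.698, -0.111]
contact_force: [0.1, -0.1, -1.7]
finger_gap: 31.2
t 8.25 pos [433.4 208.5  47.7] jaw -108.0 tilt 0.05 j [0.4  0.12 2.19 0.   0.84 2.28] gap 31.2 F [ 0.1 -0.1 -1.7]
  now-axes shift cm [0.17 0.   0.17]
```

```bash
python3 -m creep '[[0.06,0,0,0],[0.06,0,0,0],[0,0,0,0]]'; python3 -m creep '[[0.05,0,0,0],[0.05,0,0,0],[0,0,0,0]]'
```

```text
time_s: 8.5
ee_pos: [433.5, 208.6, 47.0]
tool_rot: [0.699, -0.11, -0.698, -0.111]
contact_force: [-1.2, -0.5, 4.6]
finger_gap: 31.0
time_s: 8.75
ee_pos: [433.6, 208.6, 46.9]
tool_rot: [0.699, -0.11, -0.698, -0.111]
contact_force: [-4.8, -1.7, 13.4]
finger_gap: 30.9
```

Contact: it is on the floor. Release, rise, and check.

```bash
python3 -m creep '[[-0.05,0,0,0],[0,0,0,0],[0,0,0,0],[0,0,0,0],[0,0,0,0],[0,0,0,0],[-0.5,0,0,0],[-1,0,0,0],[-2,0,0,0],[-3,0,0,0],[-3,0,0,0],[-2,0,0,0],[0,0,0,0]]' 0 50
python3 - <<'E'
from h import *
plan(554.5,-166,160,113.8)
p=imaging.read_camera("side"); cv2.imwrite("pics/s3.png",cv2.resize(p["pixels"][120:390,160:420],None,fx=2.2,fy=2.2))
print(proj(p,[(431.4,210,21),(431.4,210,89)]))
E
```

```text
time_s: 9.83
ee_pos: [436.8, 209.9, 167.1]
tool_rot: [0.702, -0.109, -0.695, -0.113]
contact_force: [0.8, 0.7, -0.0]
finger_gap: 85.4
t 9.83 pos [436.8 209.9 167.1] jaw -108.0 tilt 0.63 j [ 0.4  -0.04  2.09 -0.    1.08  2.28] gap 85.4 F [ 0.8  0.7 -0. ]
  now-axes shift cm [  0.67  32.12 -22.81]
  twist deg -41.8  shift cm AFTER twist [ 0.67 39.15  4.41]
[[214.17621999 191.54391842]
 [207.79754672 168.54761048]]
```

View pics/s3.png

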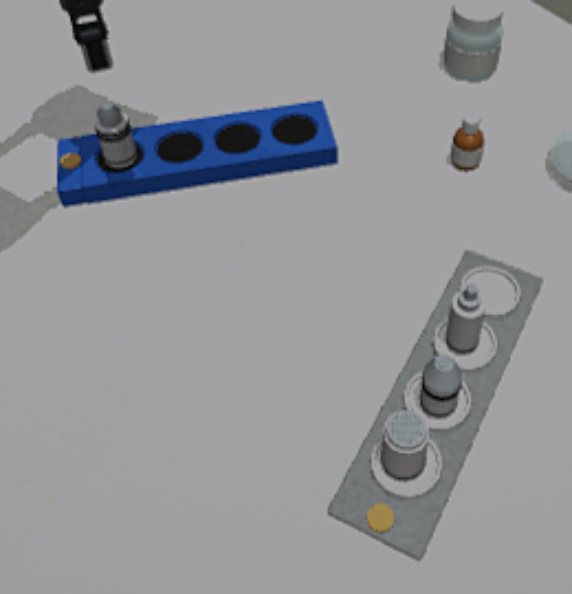

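```bash
python3 -m creep '[[0,0,0,-7],[0,0,0,-7],[0,0,0,-7],[0,0,0,-7],[0,0,0,-7],[0,0,0,-6.8],[0,1.5,0.2,0],[0,3,0.34,0],[0,3.3,0.37,0],[0,3.3,0.37,0],[0,3.3,0.37,0],[0,3.3,0.37,0],[0,3.3,0.37,0],[0,3.3,0.37,0],[0,3.3,0.37,0],[0,3.3,0.37,0],[0,3.3,0.37,0],[0,3.3,0.37,0],[0,1.65,0.17,0],[0,0,0,0]]'
python3 - <<'E'
from h import *
plan(554.5,-166,36,113.8)
p=imaging.read_camera("wrist"); print(proj(p,[(554.5,-166,87)]))
E
```

```text
time_s: 11.55
ee_pos: [550.9, -170.6, 159.6]
tool_rot: [-0.692, -0.145, 0.692, -0.145]
contact_force: [0.1, -0.0, 0.6]
finger_gap: 85.4
t 11.55 pos [ 550.9 -170.6  159.6] jaw -66.4 tilt 0.06 j [-0.34  0.15  1.91 -0.    1.09  0.82] gap 85.4 F [ 0.1 -0.   0.6]
  now-axes shift cm [12.36 -0.27 -0.53]
  twist deg -0.19  shift cm AFTER twist [12.36 -0.27 -0.53]
[[315.28596883 208.23115408]]
```

```bash
python3 -m creep '[[1,-0.27,-0.53,0],[2.5,0,0,0],[3,0,0,0],[2.5,0,0,0],[1.7,0,0,0],[1.1,0,0,0],[0.56,0,0,0],[0,0,0,0],[0,0,0,0]]'
python3 - <<'E'
from h import *
plan(554.5,-166,36,113.8)
p=imaging.read_camera("wrist"); cv2.imwrite("pics/w3.png",p["pixels"][150:,180:460]); print(proj(p,[(554.5,-166,87),(554.5,-166,11)])-[180,150])
E
```

```text
time_s: 12.35
ee_pos: [554.9, -162.4, 37.4]
tool_rot: [0.692, 0.146, -0.692, 0.146]
contact_force: [0.4, -0.3, 0.6]
finger_gap: 85.1
t 12.35 pos [ 554.9 -162.4   37.4] jaw -66.2 tilt 0.03 j [-0.33  0.3   1.99  0.    0.86  0.83] gap 85.1 F [ 0.4 -0.3  0.6]
  now-axes shift cm [0.14 0.31 0.18]
  twist deg 0.05  shift cm AFTER twist [0.14 0.31 0.18]
[[147.1929991  195.02667929]
 [144.28931583  94.82461874]]
```

View pics/w3.png

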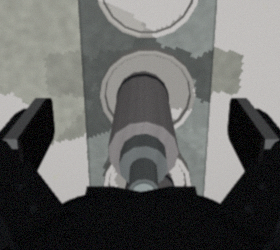

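```bash
python3 -c "
from h import *
p=imaging.read_camera('wrist')
print(bp(p,(324,338),87))"
python3 -m creep '[[0.1,0,0.2,0],[0,0,0,0],[0,0,0,0],[0,0,0,0],[0,0,0,0],[0,0,0,0],[0,0,0,0],[0,0,0,0],[0,0,0,0]]' 255 50
python3 -m creep '[[-0.5,0,0,0],[-1,0,0,0],[-1.5,0,0,0],[-2,0,0,0],[-2,0,0,0],[-1,0,0,5],[0,0,0,7],[0,0,0,7],[0,0,0,7],[0,0,0,7],[0,0,0,7],[0,0,0,2],[0,0,0,0]]'
python3 -c "
from h import *
plan(486,183,48)"
```

```text
[ 556.55295634 -164.60755511]
time_s: 13.2
ee_pos: [553.0, -164.1, 36.5]
tool_rot: [0.692, 0.146, -0.692, 0.146]
contact_force: [-0.3, -1.7, 3.8]
finger_gap: 26.7
time_s: 14.28
ee_pos: [552.1, -163.5, 116.0]
tool_rot: [-0.698, 0.112, 0.698, 0.112]
contact_force: [-0.3, -1.0, -1.6]
finger_gap: 26.9
t 14.28 pos [ 552.1 -163.5  116. ] jaw -108.2 tilt 0.05 j [-0.33  0.19  1.94  0.    1.01  1.56] gap 26.9 F [-0.3 -1.  -1.6]
  now-axes shift cm [  6.82 -30.84  17.12]
```

```bash
python3 -m creep '[[0,-1,0.55,0],[0,-2,1.1,0],[0,-2.2,1.25,0],[0,-2.2,1.25,0],[0,-2.2,1.25,0],[0,-2.2,1.25,0],[0,-2.2,1.25,0],[0,-2.2,1.25,0],[0,-2.2,1.25,0],[0,-2.2,1.25,0],[0,-2.2,1.25,0],[0,-2.2,1.25,0],[0,-2.2,1.25,0],[0,-2.2,1.25,0],[0,-1.44,0.74,0],[0,0,0,0],[0,0,0,0]]'
python3 - <<'E'
from h import *
plan(483.5,184,48)
p=imaging.read_camera("side"); print(proj(p,[(486,183.5,91)]))
d=imaging.search_frame(p,"objective_d_mid");print([(e["confidence"],e["extent"]) for e in d])
E
```

```text
time_s: 15.7
ee_pos: [482.8, 184.5, 116.0]
tool_rot: [-0.698, 0.111, 0.699, 0.111]
contact_force: [-0.2, -0.2, -0.9]
finger_gap: 27.1
t 15.7 pos [482.8 184.5 116. ] jaw -108.0 tilt 0.03 j [ 0.32  0.09  2.07 -0.    0.99  2.2 ] gap 27.1 F [-0.2 -0.2 -0.9]
  now-axes shift cm [ 6.8   0.02 -0.08]
[[236.67586247 163.73654021]]
[(0.41, [235.5, 152.9, 8.2, 14.8])]
```

```bash
python3 - <<'E'
from h import *
p=imaging.read_camera("side"); cv2.imwrite("pics/s4.png",cv2.resize(p["pixels"][110:220,190:320],None,fx=5,fy=5,interpolation=cv2.INTER_CUBIC))
E
```

```text
(no output)
```

View pics/s4.png

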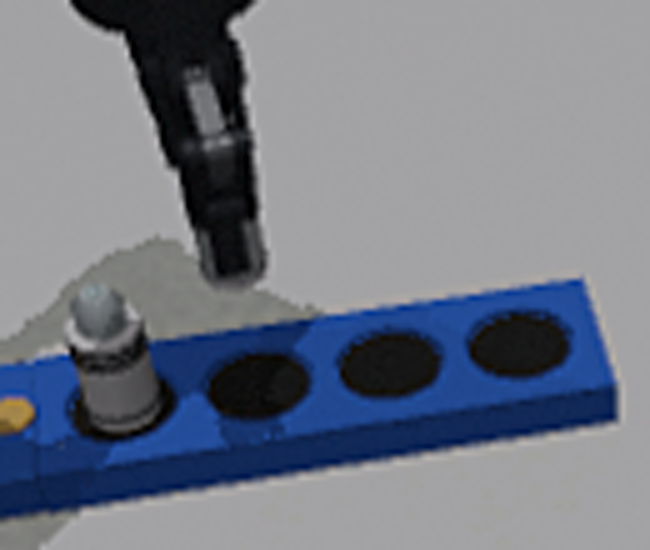

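```bash
python3 -m creep '[[0.8,0,0,0],[1.5,0,0,0],[1.5,0,0,0],[1.2,0,0,0],[0.8,0,0,0],[0.4,0,0,0],[0.3,0,0,0],[0.2,0,0,0],[0.15,0,0,0],[0,0,0,0],[0,0,0,0]]';  python3 -m creep '[[0.05,0,0,0],[0.05,0,0,0],[0,0,0,0]]'; python3 -m creep '[[0.04,0,0,0],[0.04,0,0,0],[0,0,0,0]]'
```

```text
time_s: 16.77
ee_pos: [484.1, 183.6, 48.0]
tool_rot: [0.699, -0.112, -0.698, -0.112]
contact_force: [0.1, -0.0, -1.8]
finger_gap: 26.8
time_s: 17.02
ee_pos: [483.8, 183.5, 46.7]
tool_rot: [0.698, -0.112, -0.698, -0.112]
contact_force: [-0.6, -0.7, -2.4]
finger_gap: 27.1
time_s: 17.27
ee_pos: [483.9, 183.5, 46.4]
tool_rot: [0.698, -0.112, -0.698, -0.112]
contact_force: [-3.5, -0.7, 5.3]
finger_gap: 26.8
```

```bash
python3 -m creep '[[0,0,0,0],[0,0,0,0],[0,0,0,0],[0,0,0,0],[0,0,0,0],[0,0,0,0],[-0.5,0,0,0],[-1,0,0,0],[-2,0,0,0],[-2.5,0,0,0],[-2.5,0,0,0],[-2,0,0,0],[-1.3,0,0,-7],[0,0,0,-7],[0,0,0,-7],[0,0,0,-7],[0,0,0,-7],[0,0,0,-6.8],[0,0,0,0]]' 0 50
python3 - <<'E'
from h import *
plan(501,-194,160,113.8)
p=imaging.read_camera("side"); print(proj(p,[(486,183.5,97)]))
cv2.imwrite("pics/s5.png",cv2.resize(p["pixels"][110:220,190:320],None,fx=4,fy=4,interpolation=cv2.INTER_CUBIC))
E
```

```text
time_s: 18.85
ee_pos: [484.0, 183.5, 164.8]
tool_rot: [0.692, 0.146, -0.692, 0.146]
contact_force: [-0.7, -0.1, 0.5]
finger_gap: 85.3
t 18.85 pos [484.  183.5 164.8] jaw -66.2 tilt 0.07 j [ 0.31  0.03  2.02 -0.    1.08  1.47] gap 85.3 F [-0.7 -0.1  0.5]
  now-axes shift cm [ 0.47 35.24 13.66]
  twist deg -0.03  shift cm AFTER twist [ 0.47 35.23 13.68]
[[236.23802498 161.56722758]]
```

View pics/s5.png

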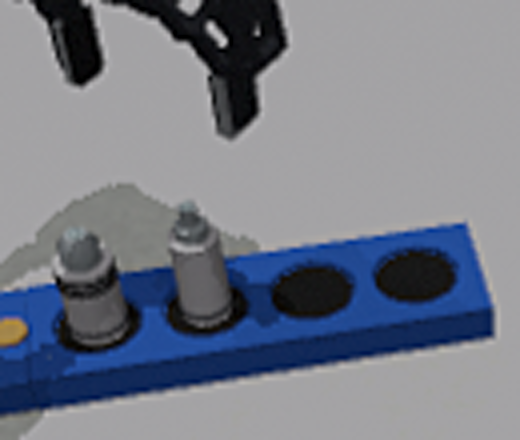

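D stands centred and upright in its well (foot near (207,313) in the crop). Now B.

```bash
python3 -m creep '[[0,1.2,0.5,0],[0,2.4,0.93,0],[0,2.6,1.01,0],[0,2.6,1.01,0],[0,2.6,1.01,0],[0,2.6,1.01,0],[0,2.6,1.01,0],[0,2.6,1.01,0],[0,2.6,1.01,0],[0,2.6,1.01,0],[0,2.6,1.01,0],[0,2.6,1.01,0],[0,2.6,1.01,0],[0,2.6,1.01,0],[0,0.44,0.13,0],[0,0,0,0],[0,0,0,0]]'
python3 -c "
from h import *
plan(501,-194,36,113.8)"
```

```text
time_s: 20.32
ee_pos: [498.9, -194.5, 163.6]
tool_rot: [-0.692, -0.144, 0.692, -0.143]
contact_force: [-0.1, 0.6, -0.3]
finger_gap: 85.4
t 20.32 pos [ 498.9 -194.5  163.6] jaw -66.6 tilt 0.05 j [-0.42  0.07  1.99  0.    1.09  0.74] gap 85.4 F [-0.1  0.6 -0.3]
  now-axes shift cm [12.76  0.05 -0.22]
  twist deg -0.35  shift cm AFTER twist [12.76  0.05 -0.22]
```

```bash
python3 -m creep '[[1,0,-0.2,0],[2.5,0,0,0],[3,0,0,0],[2.5,0,0,0],[1.7,0,0,0],[1.4,0,0,0],[0.66,0,0,0],[0,0,0,0],[0,0,0,0]]'
python3 - <<'E'
from h import *
plan(501,-194,36,113.8)
p=imaging.read_camera("wrist"); cv2.imwrite("pics/w4.png",p["pixels"][150:,180:460]); print(proj(p,[(501,-194,71),(501,-194,11)])-[180,150])
E
```

```text
time_s: 21.07
ee_pos: [501.2, -192.6, 35.8]
tool_rot: [-0.692, -0.145, 0.692, -0.145]
contact_force: [1.0, -0.7, -0.3]
finger_gap: 85.3
t 21.07 pos [ 501.2 -192.6   35.8] jaw -66.3 tilt 0.05 j [-0.41  0.23  2.07  0.    0.84  0.74] gap 85.3 F [ 1.  -0.7 -0.3]
  now-axes shift cm [-0.02  0.12  0.07]
  twist deg -0.14  shift cm AFTER twist [-0.02  0.12  0.07]
[[141.10912762 163.41302055]
 [140.98930957  94.29621143]]
```

View pics/w4.png

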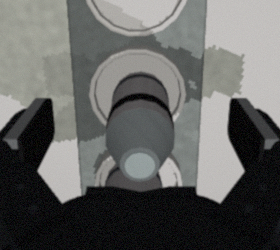

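```bash
python3 -m creep '[[0,0,0,0],[0,0,0,0],[0,0,0,0],[0,0,0,0],[0,0,0,0],[0,0,0,0],[0,0,0,0],[0,0,0,0],[0,0,0,0]]' 255 50
python3 -m creep '[[-0.5,0,0,0],[-1,0,0,0],[-1.5,0,0,0],[-2,0,0,0],[-2,0,0,0],[-1,0,0,5],[0,0,0,7],[0,0,0,7],[0,0,0,7],[0,0,0,7],[0,0,0,7],[0,0,0,2],[0,0,0,0]]'
python3 -c "
from h import *
plan(540,157.5,48)"
```

```text
time_s: 21.87
ee_pos: [501.7, -193.7, 36.8]
tool_rot: [0.692, 0.144, -0.692, 0.145]
contact_force: [-1.2, -0.0, 6.7]
finger_gap: 29.0
time_s: 22.95
ee_pos: [501.0, -193.4, 116.4]
tool_rot: [-0.698, 0.113, 0.698, 0.113]
contact_force: [0.0, -1.0, -0.9]
finger_gap: 28.8
t 22.95 pos [ 501.  -193.4  116.4] jaw -108.4 tilt 0.01 j [-0.41  0.12  2.02 -0.    0.99  1.48] gap 28.8 F [ 0.  -1.  -0.9]
  now-axes shift cm [  6.84 -34.52   7.41]
```

```bash
python3 -m creep '[[0,-1,0.21,0],[0,-2,0.43,0],[0,-2.5,0.54,0],[0,-2.5,0.54,0],[0,-2.5,0.54,0],[0,-2.5,0.54,0],[0,-2.5,0.54,0],[0,-2.5,0.54,0],[0,-2.5,0.54,0],[0,-2.5,0.54,0],[0,-2.5,0.54,0],[0,-2.5,0.54,0],[0,-2.5,0.54,0],[0,-2.5,0.54,0],[0,-1.52,0.29,0],[0,0,0,0],[0,0,0,0]]'
python3 -c "
from h import *
plan(540,157.5,48)"
```

```text
time_s: 24.37
ee_pos: [539.4, 158.6, 116.1]
tool_rot: [-0.698, 0.112, 0.698, 0.112]
contact_force: [-0.2, -0.9, -1.3]
finger_gap: 28.9
t 24.37 pos [539.4 158.6 116.1] jaw -108.2 tilt 0.02 j [ 0.24  0.17  1.97 -0.    1.    2.13] gap 28.9 F [-0.2 -0.9 -1.3]
  now-axes shift cm [ 6.81  0.09 -0.09]
```

```bash
python3 -m creep '[[0.8,0,0,0],[1.5,0,0,0],[1.5,0,0,0],[1.2,0,0,0],[0.8,0,0,0],[0.4,0,0,0],[0.3,0,0,0],[0.2,0,0,0],[0.15,0,0,0],[0,0,0,0],[0,0,0,0]]';  python3 -m creep '[[0.05,0,0,0],[0.05,0,0,0],[0,0,0,0]]'; python3 -m creep '[[0.04,0,0,0],[0.04,0,0,0],[0,0,0,0]]'
```

```text
time_s: 25.28
ee_pos: [540.4, 157.6, 48.1]
tool_rot: [0.698, -0.113, -0.698, -0.113]
contact_force: [0.3, 0.3, -1.9]
finger_gap: 28.8
time_s: 25.53
ee_pos: [540.2, 157.6, 46.9]
tool_rot: [0.698, -0.113, -0.698, -0.113]
contact_force: [-1.0, -0.7, -0.8]
finger_gap: 28.9
time_s: 25.78
ee_pos: [540.2, 157.6, 46.9]
tool_rot: [0.698, -0.113, -0.698, -0.113]
contact_force: [-2.8, -1.0, 6.0]
finger_gap: 28.8
```

```bash
python3 -m creep '[[0,0,0,0],[0,0,0,0],[0,0,0,0],[0,0,0,0],[0,0,0,0],[0,0,0,0],[-0.5,0,0,0],[-1,0,0,0],[-2,0,0,0],[-2.5,0,0,0],[-2.5,0,0,0],[-2,0,0,0],[-1.3,0,0,-7],[0,0,0,-7],[0,0,0,-7],[0,0,0,-7],[0,0,0,-7],[0,0,0,-6.8],[0,0,0,0]]' 0 50
python3 - <<'E'
from h import *
plan(446,-213,160,113.8)
p=imaging.read_camera("side"); print(proj(p,[(540,157.5,81)]))
cv2.imwrite("pics/s6.png",cv2.resize(p["pixels"][110:220,190:320],None,fx=4,fy=4,interpolation=cv2.INTER_CUBIC))
E
```

```text
time_s: 27.37
ee_pos: [540.2, 157.5, 164.9]
tool_rot: [0.693, 0.144, -0.692, 0.144]
contact_force: [-0.7, -1.0, -0.4]
finger_gap: 85.6
t 27.37 pos [540.2 157.5 164.9] jaw -66.4 tilt 0.07 j [0.24 0.12 1.93 0.   1.09 1.4 ] gap 85.6 F [-0.7 -1.  -0.4]
  now-axes shift cm [ 0.47 30.2  23.45]
  twist deg -0.23  shift cm AFTER twist [ 0.47 30.1  23.57]
[[265.14490214 163.29590322]]
```

View pics/s6.png

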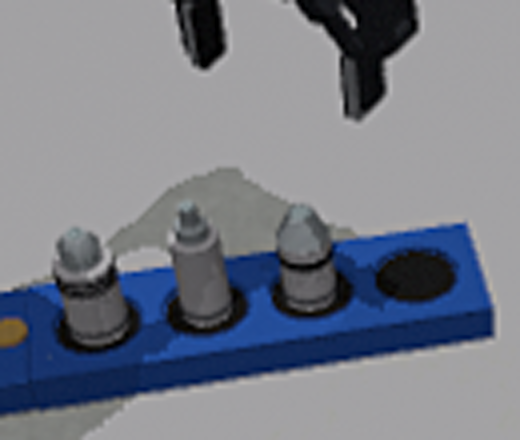

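B is centred in the third well, with one broad band. Now A.

```bash
python3 -m creep '[[0,1,0.78,0],[0,1.8,1.4,0],[0,2.2,1.71,0],[0,2.2,1.71,0],[0,2.2,1.71,0],[0,2.2,1.71,0],[0,2.2,1.71,0],[0,2.2,1.71,0],[0,2.2,1.71,0],[0,2.2,1.71,0],[0,2.2,1.71,0],[0,2.2,1.71,0],[0,2.2,1.71,0],[0,2.2,1.71,0],[0,1,0.75,0],[0,0,0,0],[0,0,0,0]]'
python3 -c "
from h import *
plan(446,-213,36,113.8)"
```

```text
time_s: 28.83
ee_pos: [444.2, -213.3, 163.9]
tool_rot: [0.693, 0.142, -0.693, 0.142]
contact_force: [-0.6, -0.3, 0.7]
finger_gap: 85.1
t 28.83 pos [ 444.2 -213.3  163.9] jaw -66.8 tilt 0.03 j [-0.5  -0.01  2.07  0.    1.08  0.67] gap 85.1 F [-0.6 -0.3  0.7]
  now-axes shift cm [12.79  0.06 -0.18]
  twist deg -0.6  shift cm AFTER twist [12.79  0.06 -0.17]
```

```bash
python3 -m creep '[[1,0,-0.15,0],[2.5,0,0,0],[3,0,0,0],[2.5,0,0,0],[1.7,0,0,0],[1.4,0,0,0],[0.66,0,0,0],[0,0,0,0],[0,0,0,0]]'
python3 - <<'E'
from h import *
plan(446,-213,36,113.8)
p=imaging.read_camera("wrist"); cv2.imwrite("pics/w5.png",p["pixels"][150:,180:460]); print(proj(p,[(446,-213,63),(446,-213,11)])-[180,150])
E
```

```text
time_s: 29.58
ee_pos: [446.1, -211.3, 35.9]
tool_rot: [-0.692, -0.144, 0.693, -0.144]
contact_force: [0.1, 0.3, 0.2]
finger_gap: 85.6
t 29.58 pos [ 446.1 -211.3   35.9] jaw -66.5 tilt 0.05 j [-0.49  0.16  2.16  0.    0.82  0.67] gap 85.6 F [0.1 0.3 0.2]
  now-axes shift cm [-0.01  0.15  0.07]
  twist deg -0.34  shift cm AFTER twist [-0.01  0.15  0.07]
[[141.73216356 150.22060297]
 [141.45378945  94.28960356]]
```

View pics/w5.png

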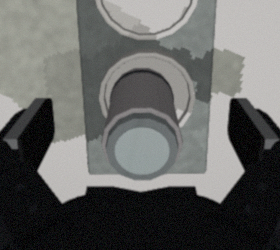

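A's front is at (142,150), as predicted. Grip and lift.

```bash
python3 -m creep '[[0,0,0,0],[0,0,0,0],[0,0,0,0],[0,0,0,0],[0,0,0,0],[0,0,0,0],[0,0,0,0],[0,0,0,0],[0,0,0,0]]' 255 50
python3 -m creep '[[-0.5,0,0,0],[-1,0,0,0],[-1.5,0,0,0],[-2,0,0,0],[-2,0,0,0],[-1,0,0,5],[0,0,0,7],[0,0,0,7],[0,0,0,7],[0,0,0,7],[0,0,0,7],[0,0,0,2],[0,0,0,0]]'
python3 -c "
from h import *
plan(594.3,131,48)"
```

```text
time_s: 30.38
ee_pos: [446.6, -212.6, 37.0]
tool_rot: [0.693, 0.143, -0.692, 0.144]
contact_force: [-0.3, 0.6, 5.3]
finger_gap: 33.0
time_s: 31.47
ee_pos: [445.7, -212.1, 116.5]
tool_rot: [-0.698, 0.115, 0.698, 0.115]
contact_force: [0.3, 0.2, -1.8]
finger_gap: 33.2
t 31.47 pos [ 445.7 -212.1  116.5] jaw -108.6 tilt 0.02 j [-0.49  0.04  2.11 -0.    0.99  1.4 ] gap 33.2 F [ 0.3  0.2 -1.8]
  now-axes shift cm [  6.85 -37.26  -3.11]
```

```bash
python3 -m creep '[[0,-1,-0.08,0],[0,-2,-0.17,0],[0,-2.5,-0.21,0],[0,-2.5,-0.21,0],[0,-2.5,-0.21,0],[0,-2.5,-0.21,0],[0,-2.5,-0.21,0],[0,-2.5,-0.21,0],[0,-2.5,-0.21,0],[0,-2.5,-0.21,0],[0,-2.5,-0.21,0],[0,-2.5,-0.21,0],[0,-2.5,-0.21,0],[0,-2.5,-0.21,0],[0,-2.5,-0.21,0],[0,-1.76,-0.13,0],[0,0,0,0],[0,0,0,0]]'
python3 -c "
from h import *
plan(594.3,131,48)"
```

```text
time_s: 32.97
ee_pos: [594.2, 132.1, 116.0]
tool_rot: [-0.698, 0.113, 0.698, 0.113]
contact_force: [0.3, -0.5, -1.5]
finger_gap: 32.9
t 32.97 pos [594.2 132.1 116. ] jaw -108.4 tilt 0.04 j [ 0.18  0.25  1.87 -0.    1.02  2.07] gap 32.9 F [ 0.3 -0.5 -1.5]
  now-axes shift cm [ 6.8   0.1  -0.05]
```

```bash
python3 -m creep '[[0.8,0,0,0],[1.5,0,0,0],[1.5,0,0,0],[1.2,0,0,0],[0.8,0,0,0],[0.4,0,0,0],[0.3,0,0,0],[0.2,0,0,0],[0.15,0,0,0],[0,0,0,0],[0,0,0,0]]';  python3 -m creep '[[0.05,0,0,0],[0.05,0,0,0],[0,0,0,0]]'; python3 -m creep '[[0.04,0,0,0],[0.04,0,0,0],[0,0,0,0]]'
```

```text
time_s: 33.88
ee_pos: [594.8, 131.1, 48.2]
tool_rot: [0.698, -0.114, -0.697, -0.114]
contact_force: [-0.0, -0.1, -0.6]
finger_gap: 32.8
time_s: 34.13
ee_pos: [594.7, 131.1, 47.1]
tool_rot: [0.698, -0.114, -0.698, -0.114]
contact_force: [0.7, 0.4, -0.3]
finger_gap: 32.6
time_s: 34.38
ee_pos: [594.7, 131.1, 47.0]
tool_rot: [0.698, -0.114, -0.698, -0.114]
contact_force: [-2.8, -0.6, 5.5]
finger_gap: 32.6
```

```bash
python3 -m creep '[[0,0,0,0],[0,0,0,0],[0,0,0,0],[0,0,0,0],[0,0,0,0],[0,0,0,0],[-0.5,0,0,0],[-1,0,0,0],[-2,0,0,0],[-2.5,0,0,0],[-2.5,0,0,0],[-2.5,0,0,0],[-2.5,0,0,0],[-2.5,0,0,0],[-2,0,0,0],[-1,0,0,0],[0,0,0,0],[0,0,0,0]]' 0 50
python3 - <<'E'
from h import *
plan(594,131,200)
W=np.array([(431.4,210),(485.8,183.7),(540,158),(594.2,131.6)])
for n,(r,c) in(("side",((110,220),(180,400))),("scene",((130,270),(320,440)))):
    p=imaging.read_camera(n); print(n,(proj(p,[(*w,21+h) for w,h in zip(W,(68,76,60,52))])-[c[0],r[0]]).round(1)*3.6)
    cv2.imwrite(f"pics/{n}9.png",cv2.resize(p["pixels"][r[0]:r[1],c[0]:c[1]],None,fx=3.6,fy=3.6,interpolation=cv2.INTER_CUBIC))
E
```

```text
time_s: 35.88
ee_pos: [594.5, 131.0, 236.4]
tool_rot: [0.698, -0.114, -0.697, -0.114]
contact_force: [0.1, 0.7, -0.2]
finger_gap: 85.6
t 35.88 pos [594.5 131.  236.4] jaw -108.6 tilt 0.07 j [0.18 0.14 1.76 0.   1.23 2.07] gap 85.6 F [ 0.1  0.7 -0.2]
  now-axes shift cm [3.64 0.02 0.05]
side [[100.08 210.6 ]
 [201.96 185.76]
 [306.   191.52]
 [404.64 187.56]]
scene [[323.64  47.16]
 [306.72  79.56]
 [284.04 146.52]
 [260.28 208.44]]
```

View pics/side9.png

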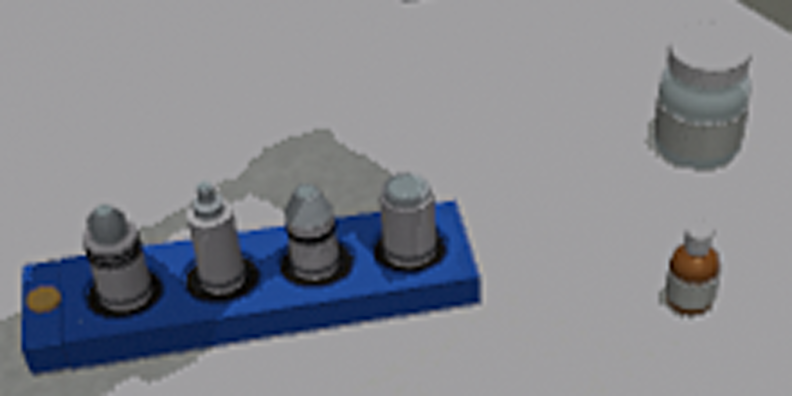

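View pics/scene9.png

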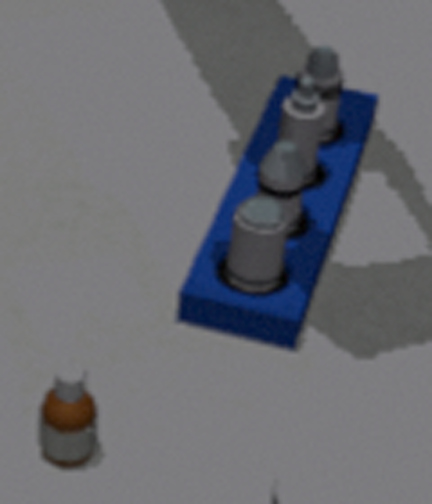

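```bash
python3 -c "
from rig import job
print(job.hand_in())"
```

```text
the job is handed in; nothing more can be done
None
```

All four objectives are in the blue rack in reverse order, and the job is handed in. No verdict was reported. The tray order, counted from its brass mark, was A, B, D, C. In the rack, counted from its brass mark, they now stand C, D, B, A.

- **Placing:** I lowered each one until the force reading showed floor contact (about 5–13 N), then released it and drew the hand up clear. At about 36 s robot time the gripper was open and about 190 mm above the floor-contact height.
- **Final side and scene pictures:** All four stand upright in their wells. B, D and A match their predicted positions closely. C appears about 1–2 pixels off, roughly 3–4 mm, well inside the 13 mm tolerance. The amber bottle shows no visible movement.
- **Disagreements:**
  - The wrist camera put things about 3–7 mm from where the other two cameras did, so I used averages.
  - D sat about 3 mm off centre in the grip, which I corrected before lowering it.

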